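# Index the sample carousel and start the reading

### The arm

A 6-joint arm with a two-finger parallel gripper is mounted at the origin on the work surface. World frame = base frame: x ahead of the robot, y to its left, z up, the work surface at z = 0. Lengths are in mm, angles in rad, forces in N, time in s.
With the tool pointing down it reaches from about 350 to 875 mm from the base axis. Payload 4.2 kg.
Tool frame: the origin (TCP) lies midway between the tips of the shut fingers; the grasp point (between the pads) lies arm.grip_depth behind it (arm.grip_depth is the distance from the TCP to the grasp point, in mm); z points along the fingers, y is the direction in which the jaws open and shut (so a half turn about z gives the same grasp; the last joint's range is limited). The gripper opens to 85 mm and grips with 20 to 120 N. Pads are 22 mm wide; open, the fingers measure 114 mm over their backs; the gripper's body (76 mm by 85 mm) begins 54 mm behind the grasp point. The pads swing forward as they close: fully open they stand 13 mm farther back than shut.
Start: joints at [-0.898, 0.385, 0.008, 0, -1.194, -0.259], TCP at [251.32, -572.222, 231.312] pointing down, gripper open.
Joint ranges: [-3.14, 3.14], [-1.21, 2.06], [-1.07, 1.41], [-3.16, 2.05], [-2.99, -0.16], [-3.1, 3.1]. Speed limits (rad/s): [2.79, 2.79, 3.14, 3.14, 3.14, 3.14].

### API

Orientations are given as a unit quaternion [x, y, z, w].
In Python, from bench import arm gives the robot as it stands.
- The arm moves only by the tool play_rows, never from a script. Its argument "motion" is one flat list of numbers, 7 for each row, row after row: the opening in per cent of the stroke, from 0 (shut) to 100 (fully open), then the shift along the world's x, y, z in cm, then the turn, a rotation vector about the world's x, y, z in degrees. A call has 1 to 5 rows; each row is the pose to reach, as a shift and turn from the pose commanded when the call began; what a row does not reach only later rows make up. A row lasts 1/8 s, in which the tool goes at most 62.5 mm and 10.7 degrees, less where a joint would pass 70% of its speed; a pose out of reach is approached as far as the arm can. A call with a gripper value outside its range is refused whole. The fingers move at their own pace and stop on an object; the grip force is fixed at half the most. Time passes only in rows, so rows that repeat a pose let the fingers close. It gives the time, the measured TCP pose, the force and the opening at its end, in the units of the state.
- arm.read_state(): the state, without advancing time (a new reading comes with each control period).
- arm.get_image(name): name is "scene" or "top"; returns (picture, depth): 384x512x3 uint8, red, green, blue; 384x512 float32, mm along the optical axis (not along the pixel's ray), 0 where there is no reading.
- arm.camera_info(name): a dict with "fovy" (degrees; the focal length in pixels is half the picture's height over the tangent of half this angle, whatever the lens; pixels are square), "cx", "cy" (the principal point, pixels), "R" (3x3) and "t" (3): a world point X has camera coordinates R X + t. Camera axes: x right, y down, z forward; pixel columns grow to the right and rows downward; lengths in mm; the calibration is good to about 2 mm. A picture is of the moment at which its call begins. camera_info takes no time and is no camera call.
- arm.job_done(): hands the job in, once; it reports no verdict.
Trained networks look in the newest picture that a camera, given by its name, has taken for a name from the list of things; names that differ only in an ending like _2 or _b are one class to them, and where a whole thing is asked for, a point or a joint stands for the part that bears it (a point fixed in the world has none). Each returns a list of dicts, best first, with "confidence" (0 to 1); they miss things now and then, are a little off and sometimes report something else, mostly with a low value. They report only what shows in the picture. A call takes as long as a camera call. They do not tell look-alikes from the thing itself.
- arm.outline_of(thing, camera): "mask" (384x512 bool, what is visible of it) and "extent" ([left, top, width, height] in pixels, round what is visible of it).
- arm.place_of(thing, camera): "uv" ([column, row] in pixels: a listed point, or the origin of a listed thing).
The state is a dict: "clock": time; "joints": joint angles; "joint_vel": joint speeds; "joint_efforts": joint torques, N m; "position": TCP position; "ee_rot": TCP orientation; "contact_force": force on the tool from outside, world axes, zero at the start; "wrist_torque": the same for the moment, N m; "gripper_width": finger opening in mm.
Only numpy, scipy, OpenCV 4.12 (cv2) and the standard library are available. Lean on these libraries where they do the work, as an engineer would, in place of code of your own. Each camera call takes 0.05 s, during which the arm holds its last target.

### The job

Pull the red lock ring of the sample carousel out against its spring, turn the carousel by one notch so that the jar with the orange cap stands under the black reading head, and let the ring spring fully home so that the carousel is locked. Then start the reading by throwing the yellow-tipped lever fully over to its other side. Do not tip any of the jars or disturb the bottle and the box on the bench.

Things in the scene. Friction and masses are not known exactly. Their poses are not given: they have to be found in the camera images.
- carousel: fixed white base of the sample carousel, a cone 250 mm across and 61 mm high; origin at the middle of its underside, on the upright turning axis; z up; its +x points to the white post of the reading head. Seen from the axis, the red lock ring is on the opposite (-x) side at the start
- deck_middle (a point): middle of the turning grey deck's top, on the axis, 175 mm above the bench. The deck is a disc 244 mm across and 10 mm thick with three pockets (collars 12 mm high) for jars, 95 mm from the axis, 30 degrees apart: at the start one is under the reading head, one 30 degrees to each side
- turntable (a joint): angle of the deck about the axis, rad, positive counter-clockwise from above, 0 at the start; notches at -0.524, 0 and +0.524, about 1 degree of play in a notch, stops at -0.66 and 0.66. About 0.1 N m of friction: stays where it is left. Ring, holder and jars turn with the deck. Turns only while the lock pin is out of its notch
- lockring (a joint): how far the red lock ring is pulled out along its slanted axis, m: 0 = home, pin fully in a notch; free of the notch from 0.009 on; end stop at 0.016. A spring pulls it home with about 6 N at 0 and 11 N at the stop. Let go between notches, the pin rests on the rim at 0.009
- ring_eye (a point): centre of the red pull ring: flat octagonal ring 36 mm across, 16 mm hole, 10 mm thick tangentially, lying in the radial upright plane. Ring and pin lean outward from the turning axis by 35 degrees from vertical and pull out that way (up and outward). At home the eye is 143 mm from the turning axis, 109 mm above the bench. Site z = pull direction, y = tangential
- bow_middle (a point): middle of the yellow guard bow: an 8 mm bar bent round the turning axis at radius 148 mm, 215 mm above the bench (106 mm above the ring, and over it), reaching 60 degrees to each side of the ring, on two legs from the deck; turns with the deck. It leaves no room for an upright gripper at the ring: come in tilted along the slanted pin, under the bow, and close sideways on the ring's flats
- holder_end (a point): outer end of the steel holder (24 mm across) that the ring's pin slides in, 30 mm below the ring's eye along the pin; turns with the deck, as does the grey arm that carries it, 69 to 85 mm above the bench. The deck's edge is 122 mm from the axis, its underside 165 mm above the bench
- reading_head (a point): centre of the underside of the black reading head (38 mm across), fixed 262 mm above the bench and 95 mm from the turning axis along the base's +x; it hangs on a white arm (top 312 mm up) from a white post 24 x 36 mm, 180 mm from the axis
- sample_jar: the jar with the ORANGE cap, glass, 36 mm across, 65 mm tall, about 90 g, standing loose in a deck pocket 30 degrees to one side or the other of the reading head; origin at the centre of its underside, z up
- white_jar: bystander: the same jar with a white cap, in the deck pocket on the other side
- blue_jar: bystander: the same jar with a blue cap, in the pocket under the head at the start
- read_spot (a point): point on the deck's top straight under the reading head, 95 mm from the turning axis along the base's +x, 175 mm above the bench; the orange jar's underside centre must come here
- start_lever_base: fixed grey block 70 x 50 x 25 mm carrying the start lever; origin at the centre of its underside; its x axis is the direction in which the lever is to be thrown; the lever's hinge lies along its y axis, 22 mm above the bench over the origin
- start_lever (a joint): angle of the start lever, rad: 0 = leaning 0.5 rad to the block's -x side (off), 1.0 = fully over, leaning 0.5 rad to the +x side (started); about 0.06 N m of friction, stays where it is left
- start_lever_tip (a point): centre of the lever's yellow ball, 26 mm across, on a 10 mm rod 80 mm from the hinge; about 92 mm above the bench at either end, 102 mm at mid swing
- wash_bottle: bystander: white bottle with a red cap, 64 mm across, 160 mm tall, standing on the bench; origin at its underside
- tip_box: bystander: blue box with a white lid, 117 x 82 x 57 mm, on the bench; origin at its underside
Mind the look-alikes: they are no part of the job. Several things have the shape of the start_lever_base; the one meant has the colours described above.

How it is judged:
By the outcome, as a careful person would: the job done as asked, in the order asked, and still so for the second after the job is handed in, with the robot touching nothing.
It also fails if it takes over 46 s, if anything falls off the work surface, if the arm or the gripper's body presses on something with over 40 N, if the wrist force passes 120 N, or if a joint passes its speed limit or range.

## Working session

There is one attempt and no reset: what is moved stays moved. The work goes in short steps, Python scripts to look and compute and a tool call to move; the robot and the scene stay as the last step left them, time stands still between calls to the robot, and variables do not carry over. Pictures are saved under pics/ and viewed, and the job is handed in when it is done.

Besides the shell and the picture viewer there is one more tool, called after ">>>" as name(argument=value, ...) on one line, values as JSON. play_rows: Moves the arm, as the interface text tells. Its arguments: {"type":"object","properties":{"motion":{"type":"array","items":{"type":"number"}}},"required":["motion"]}

```bash
mkdir -p pics; ls
cat > h.py <<'E'
import numpy as np, cv2
from bench import arm
def cam(n):
    c=arm.camera_info(n); f=192/np.tan(np.radians(c['fovy'])/2); return f,c['cx'],c['cy'],np.array(c['R']),np.array(c['t'])
def unproj(n,u,v,d):
    f,cx,cy,R,t=cam(n); p=np.stack([(np.asarray(u)-cx)/f*d,(np.asarray(v)-cy)/f*d,np.asarray(d)*1.0],-1); return (p-t)@R
def unproj_z(n,u,v,z):
    f,cx,cy,R,t=cam(n); C=-R.T@t; r=R.T@np.array([(u-cx)/f,(v-cy)/f,1]); return C+r*(z-C[2])/r[2]
def proj(n,X):
    f,cx,cy,R,t=cam(n); p=R@np.array(X)+t; return f*p[0]/p[2]+cx,f*p[1]/p[2]+cy
E
python3 - <<'E'
from h import *
for n in('scene','top'):
    im,d=arm.get_image(n); cv2.imwrite(f'pics/{n}0.png',cv2.resize(im[:,:,::-1],(800,600))); np.savez(f'{n}0.npz',im=im,d=d)
    c=cam(n); print(n,c, 'C',-c[3].T@c[4])
    for th in ['carousel','deck_middle','ring_eye','bow_middle','holder_end','reading_head','sample_jar','white_jar','blue_jar','start_lever_base','start_lever_tip']:
        for r in arm.place_of(th,n): print(th,np.round(r['uv'],1),round(r['confidence'],2))
print(arm.read_state(),arm.grip_depth)
E
```

```text
pics
scene (np.float64(392.5564373094453), 261.0827095354035, 190.89403987624286, array([[ 0.84007957,  0.54242994, -0.00600651],
       [ 0.42830514, -0.67004436, -0.60629635],
       [-0.33289792,  0.50676456, -0.79521611]]), array([-490.8589471 ,  -84.77583934, 1485.84820551])) C [ 943.30627253 -543.52218829 1127.22280217]
carousel [253.4 235.7] 0.72
deck_middle [254.4 206.4] 0.82
ring_eye [346.5 200.1] 0.41
holder_end [277.4 192.9] 0.61
reading_head [234.1 205.1] 0.83
sample_jar [344.7 199.9] 0.24
white_jar [256.7 229.4] 0.47
blue_jar [237.  224.3] 0.47
start_lever_base [295.6 157.7] 0.77
start_lever_base [262.3 153.9] 0.7
start_lever_base [319.7 143.5] 0.6
start_lever_base [288.5 175.4] 0.54
start_lever_tip [253.7 131.3] 0.54
start_lever_tip [291.1 133. ] 0.5
start_lever_tip [316.  122.2] 0.48
start_lever_tip [283.5 159.7] 0.4
start_lever_tip [157.3 322.6] 0.4
top (np.float64(406.83697749584326), 258.65977369036153, 189.58156233817041, array([[-0.01614367, -0.99978875,  0.0127218 ],
       [-0.98523439,  0.01373711, -0.17065896],
       [ 0.17044815, -0.01528901, -0.98524803]]),
[... 750 characters left out ...]
e-01,  3.84682186e-01,  7.90348274e-03,  5.01763572e-05,
       -1.19403387e+00, -2.58593590e-01]), 'joint_vel': array([ 9.02380520e-04, -1.72900254e-03, -6.52190451e-04,  6.38019816e-05,
       -9.15604681e-05,  8.91291311e-04]), 'joint_efforts': array([ 1.61135990e-04, -3.92096508e+01,  1.88617980e+01,  4.19052914e+00,
       -2.61403102e-04,  7.68383117e-07]), 'position': array([ 251.31458704, -572.22058302,  231.33166176]), 'ee_rot': array([-2.05445823e-01,  9.78668490e-01, -3.21273685e-06, -2.44924254e-05]), 'contact_force': array([-0.15766571, -0.59574587, -0.36469034]), 'wrist_torque': array([-0.02075465, -0.01596779, -0.03824803]), 'gripper_width': 85.824053551718} 18.700000000000003
```

View pics/scene0.png

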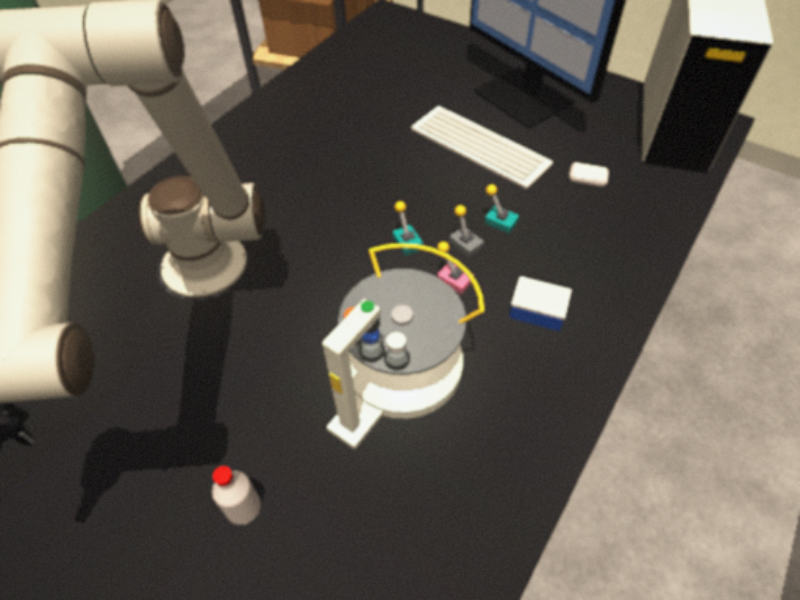

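View pics/top0.png

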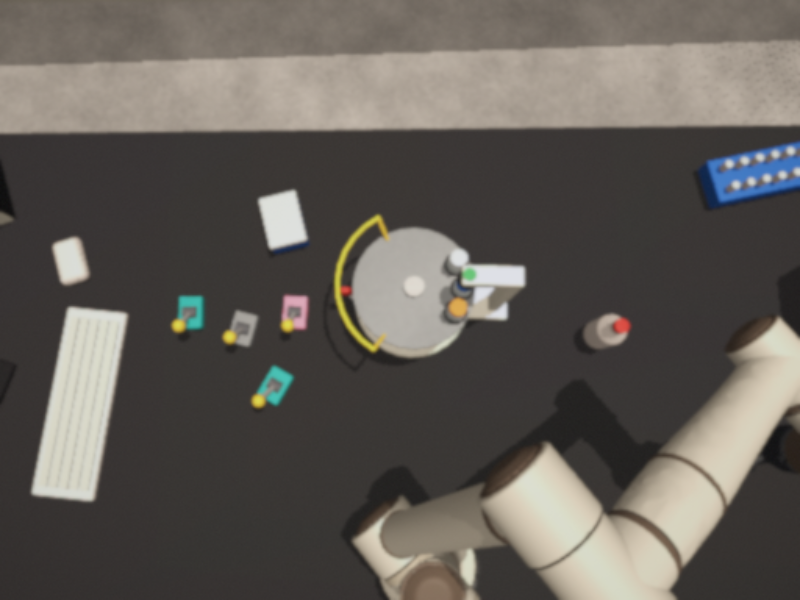

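Run:
```python
import numpy as np, cv2
a=np.load('scene0.npz')['im'][100:260,190:370,::-1]; b=np.load('top0.npz')['im'][130:290,90:340,::-1]
cv2.imwrite('pics/sc.png',cv2.resize(a,None,fx=3.7,fy=3.7,interpolation=cv2.INTER_CUBIC))
cv2.imwrite('pics/tc.png',cv2.resize(b,None,fx=3.2,fy=3.2,interpolation=cv2.INTER_CUBIC))
```

```text
(no output)
```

View pics/sc.png

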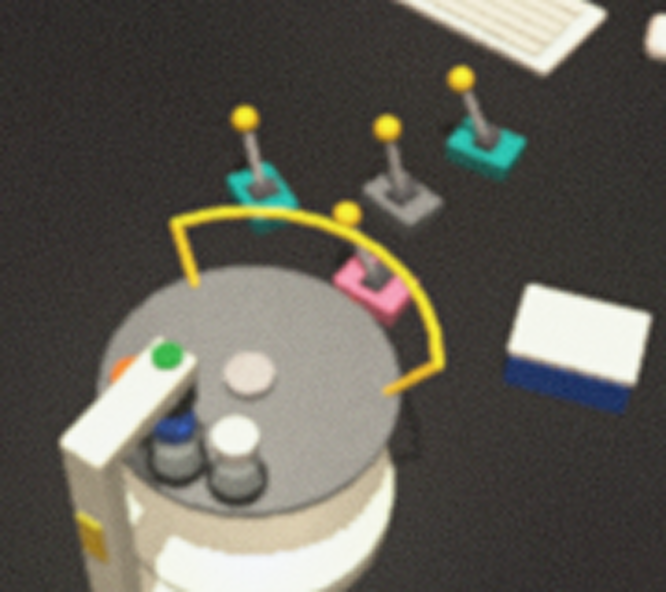

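View pics/tc.png

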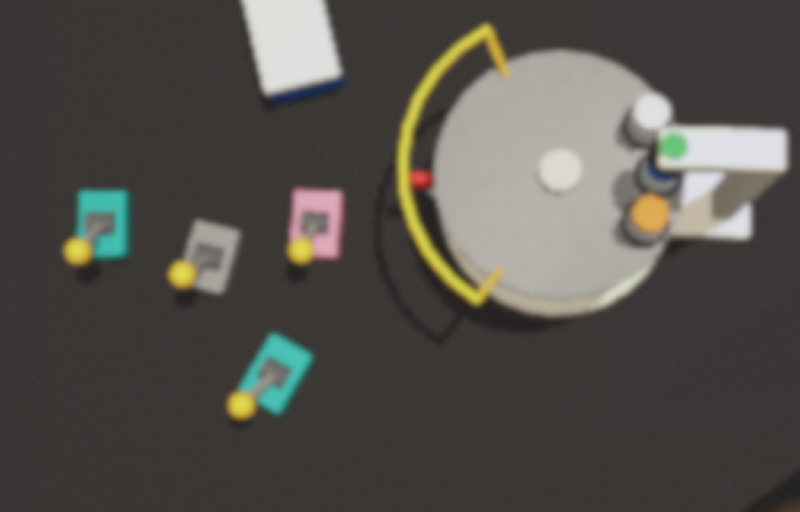

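Four lever blocks show in the top view: teal at (125,199), grey at (157,211), pink at (191,201) and teal at (177,247). The grey one fits the description "grey block", and the enlarged crop confirms it. The orange jar is below the head arm (toward the robot). Next I'll measure geometry.

Run:
```python
from h import *
from scipy.optimize import least_squares
for n,pts in {'top':{'deck_middle':(264.2,186.1,175),'bow':(213,178,215),'ring':(217.4,185.4,109),'holder':(225.7,189.7,84.4),'head':(298.4,177.1,262),'gbase':(157.3,210.9,0),'gtip':(150.2,212.6,92)},
 'scene':{'deck_middle':(254.4,206.4,175),'head':(234.1,205.1,262),'gbase':(295.6,157.7,0),'gtip':(291.1,133,92)}}.items():
    for k,(u,v,z) in pts.items(): print(n,k,unproj_z(n,u,v,z).round(1))
for n in('top','scene'):
    a=np.load(n+'0.npz'); im=a['im']; d=a['d']; V,U=np.mgrid[:384,:512]
    P=unproj(n,U,V,d); hsv=cv2.cvtColor(im,cv2.COLOR_RGB2HSV)
    val=(d>0)
    c0=np.array(unproj_z('top',264.2,186.1,175))[:2]
    r=np.hypot(P[...,0]-c0[0],P[...,1]-c0[1])
    # deck
    m=val&(abs(P[...,2]-175)<8)&(r<150)&(hsv[...,1]<70)
    q=P[m]; print(n,'deck n',m.sum(),'z',np.median(q[:,2]),'bounds',np.percentile(q[:,:2],[0.5,99.5],axis=0).round(1).tolist())
    mm=m.astype(np.uint8); ct=max(cv2.findContours(mm,cv2.RETR_EXTERNAL,cv2.CHAIN_APPROX_NONE)[0],key=len)[:,0]
    e=np.array([unproj_z(n,u,v,175) for u,v in ct])[:,:2]
    f=least_squares(lambda p:np.hypot(e[:,0]-p[0],e[:,1]-p[1])-p[2],[*c0,122],loss='soft_l1',f_scale=1.5); print(' deck circ',f.x.round(1))
    # bow
    m=val&(hsv[...,0]>20)&(hsv[...,0]<34)&(hsv[...,1]>120)&(abs(P[...,2]-215)<25)&(r>100)&(r<180)
    q=P[m]; vv,uu=np.nonzero(m); e=np.array([unproj_z(n,u,v,217) for u,v in zip(uu,vv)])[:,:2]
    f=least_squares(lambda p:np.hypot(e[:,0]-p[0],e[:,1]-p[1])-p[2],[*c0,148],loss='soft_l1',f_scale=2)
    an=np.degrees(np.arctan2(e[:,1]-f.x[1],e[:,0]-f.x[0])); print(' bow n',m.sum(),np.median(q[:,2]),f.x.round(1),'ang',np.percentile(an,[0,2,98,100]).round(1))
    # red
    m=val&((hsv[...,0]<6)|(hsv[...,0]>174))&(hsv[...,1]>150)&(r<190)
    print(' red',P[m].round(1)[:20].tolist(), np.argwhere(m).mean(0))
    m=val&(hsv[...,0]>7)&(hsv[...,0]<20)&(hsv[...,1]>150)&(P[...,2]>200)&(r<150); print(' orange',m.sum(),np.median(P[m],axis=0) if m.any() else 0)
    # lever
    l0=unproj_z('top',157.3,210.9,0)[:2]
    rr=np.hypot(P[...,0]-l0[0],P[...,1]-l0[1])
    m=val&(hsv[...,0]>20)&(hsv[...,0]<34)&(hsv[...,1]>120)&(rr<75)&(P[...,2]>60); vv,uu=np.nonzero(m)
    print(' ball',m.sum(),np.median(P[m],axis=0).round(1), unproj_z(n,uu.mean(),vv.mean(),92).round(1))
    m=val&(hsv[...,1]<60)&(rr<60)&(P[...,2]>15)&(P[...,2]<35); print(' block',m.sum())
    if m.sum()>5:
        q=np.array([unproj_z(n,u,v,25) for v,u in np.argwhere(m)])[:,:2].astype(np.float32); print(cv2.minAreaRect(q))
```

```text
top deck_middle [551.8  22.  175. ]
top bow [571.3 175.9 215. ]
top ring [568.2 172.  109. ]
top holder [558.  146.8  84.4]
top head [561.  -74.4 262. ]
top gbase [501.2 389.9   0. ]
top gtip [484.7 391.1  92. ]
scene deck_middle [559.3   4.1 175. ]
scene head [545.9 -71.9 262. ]
scene gbase [496.3 381.8   0. ]
scene gtip [456.9 404.9  92. ]
top deck n 3994 z 175.30464601353094 bounds [[443.5, -90.9], [676.8, 137.0]]
 deck circ [559.4  24.9 117.5]
 bow n 320 217.81096834901263 [559.8  29.  140.6] ang [ 23.6  24.2 151.5 152.6]
 red [[596.4, 175.7, 2.6], [597.0, 172.4, -0.6], [597.0, 168.9, -1.1], [597.0, 165.4, -1.3], [596.5, 161.8, 0.9], [569.3, 165.3, 127.5], [570.0, 162.4, 123.6], [569.0, 158.8, 128.3], [569.0, 155.6, 128.2], [570.8, 153.1, 118.4], [565.8, 165.2, 128.8], [566.4, 162.3, 125.1], [566.2, 159.0, 126.1], [565.2, 155.4, 131.0], [566.0, 152.5, 126.7], [567.6, 150.0, 117.8], [562.4, 165.1, 129.5], [563.0, 162.2, 126.0], [563.0, 159.0, 125.8], [563.2, 155.9, 124.6]] [185.4516129  221.16129032]
 orange 82 [509.49241675 -59.04259781 240.7686407 ]
 ball 51 [474.6 398.9 105.6] [475.6 402.7  92. ]
 block 240
((501.53802490234375, 392.12066650390625), (51.60728454589844, 69.26377868652344), 75.18475341796875)
scene deck n 3090 z 176.7515774064786 bounds [[442.5, -99.5], [678.6, 136.0]]
 deck circ [561.4  24.9 116.2]
 bow n 297 218.41216632810378 [560.9  35.5 134. ] ang [  9.   12.3 159.3 162.1]
 red [] [nan nan]
 orange 11 [496.10814747 -60.84354604 241.55132563]
 ball 38 [477.2 394.8 106.5] [470.9 407.1  92. ]
 block 180
((503.8112487792969, 387.7170104980469), (57.7010383605957, 76.41792297363281), 74.94224548339844)<stdin>:25: RuntimeWarning: Mean of empty slice.
  ret = um.true_divide(
```

```bash
cat > fit.py <<'E'
from h import *
from scipy.optimize import least_squares
def fit(tag,ring_ang=91.,names=('top','scene')):
    E=[];B=[]
    for n in names:
        a=np.load(n+tag+'.npz'); im=a['im']; d=a['d']; V,U=np.mgrid[:384,:512]
        P=unproj(n,U,V,d); hsv=cv2.cvtColor(im,cv2.COLOR_RGB2HSV)
        c0=np.array([560,25.]); r=np.hypot(P[...,0]-c0[0],P[...,1]-c0[1])
        vv,uu=np.nonzero((hsv[...,0]>18)&(hsv[...,0]<36)&(hsv[...,1]>90)&(hsv[...,2]>70)&(d>0)&(P[...,2]>150))
        e=np.array([unproj_z(n,u,v,215) for u,v in zip(uu,vv)])[:,:2]
        rr=np.hypot(*(e-c0).T); an=(np.degrees(np.arctan2(*(e-c0).T[::-1]))-ring_ang+180)%360-180
        k=(abs(rr-148)<25)&(abs(an)<75); 
        kk=k&(abs(an)<54)
        f=least_squares(lambda p:np.hypot(*(e[kk]-p).T)-148,c0,loss='soft_l1',f_scale=2)
        an2=np.degrees(np.arctan2(*(e[k]-f.x).T[::-1])); rr2=np.hypot(*(e[k]-f.x).T)
        an2=an2[abs(rr2-148)<5]; lo,hi=np.sort(an2)[[2,-3]]
        print(n,'bow fixed r',f.x.round(1),kk.sum(),'ang ends',lo.round(1),hi.round(1),'mid',((lo+hi)/2).round(1))
        # deck edge: gradient sub-pixel along radial rays
        g=cv2.GaussianBlur(im,(3,3),0.8).astype(float).mean(2); pts=[]
        for t in np.radians(np.arange(0,360,4)):
            rs=np.arange(105,140,1.0); uv=np.array([proj(n,[c0[0]+x*np.cos(t),c0[1]+x*np.sin(t),175]) for x in rs],np.float32)
            s=cv2.remap(g.astype(np.float32),uv[:,:1],uv[:,1:],cv2.INTER_LINEAR)[:,0]
            gr=np.gradient(s); i=np.argmin(gr)
            if gr[i]<-2.5: pts.append([t,rs[i]])
        pts=np.array(pts); e=c0+pts[:,1:]*np.stack([np.cos(pts[:,0]),np.sin(pts[:,0])],1)
        f=least_squares(lambda p:np.hypot(*(e-p).T)-122,c0,loss='soft_l1',f_scale=1.5)
        f2=least_squares(lambda p:np.hypot(*(e-p[:2]).T)-p[2],[*c0,122],loss='soft_l1',f_scale=1.5)
        print(n,'deck',f.x.round(1),f2.x.round(1),len(e),'cost',f.cost.round(0))
    return
if __name__=='__main__':
    fit('0')
    a=np.load('top0.npz');im=a['im'];hsv=cv2.cvtColor(im,cv2.COLOR_RGB2HSV)
    m=((hsv[...,0]<8)|(hsv[...,0]>172))&(hsv[...,1]>120); m[:,:200]=0;m[:,240:]=0;m[:160]=0;m[205:]=0
    vu=np.argwhere(m); print(vu.min(0),vu.max(0),vu.mean(0)); v,u=vu.mean(0)
    for z in(100,109,120):print(unproj_z('top',u,v,z))
    print('jar caps: post', unproj_z('top',292.5,174,312))
E
python3 fit.py
```

```text
top bow fixed r [560.3  20.9] 242 ang ends 27.7 148.2 mid 88.0Traceback (most recent call last):
  File "fit.py", line 31, in <module>
    fit('0')
    ~~~^^^^^
  File "fit.py", line 21, in fit
    rs=np.arange(105,140,1.0); uv=np.array([proj(n,[c0[0]+x*np.cos(t),c0[1]+x*np.sin(t),175]) for x in rs],np.float32)
                                            ~~~~^^^^^^^^^^^^^^^^^^^^^^^^^^^^^^^^^^^^^^^^^^^^^
  File "h.py", line 10, in proj
    f,cx,cy,R,t=cam(n); p=R@np.array(X)+t; return f*p[0]/p[2]+cx,f*p[1]/p[2]+cy
                ~~~^^^
  File "h.py", line 4, in cam
    c=arm.camera_info(n); f=192/np.tan(np.radians(c['fovy'])/2); return f,c['cx'],c['cy'],np.array(c['R']),np.array(c['t'])
ValueError: time passes only in moves, steps and waits
```

```bash
sed -i 's/^def cam(n):/import functools\n@functools.lru_cache\ndef cam(n):/' h.py; python3 fit.py
```

```text
top bow fixed r [560.3  20.9] 242 ang ends 27.7 148.2 mid 88.0
top deck [556.8  21.5] [553.6  19.3 127.4] 81 cost 488.0
scene bow fixed r [558.6  21.2] 208 ang ends 26.0 147.7 mid 86.8
scene deck [557.8  21. ] [557.7  21.4 120.7] 82 cost 415.0
[183 219] [189 224] [185.78378378 221.32432432]
[568.43189218 159.97002562 100.        ]
[566.77662891 159.2724372  109.        ]
[564.75352934 158.41982913 120.        ]
jar caps: post [559.78566421 -52.63843056 312.        ]
```

Run:
```python
from h import *
from scipy.optimize import least_squares
from scipy.spatial.transform import Rotation as Ro
obs={}
for n,b in {'top':(157,211),'scene':(292,150)}.items():
    a=np.load(n+'0.npz'); im=a['im']; hsv=cv2.cvtColor(im,cv2.COLOR_RGB2HSV)
    V,U=np.mgrid[:384,:512]
    near=(abs(U-b[0])<18)&(abs(V-b[1])<22)
    m=near&(hsv[...,0]>18)&(hsv[...,0]<36)&(hsv[...,1]>110)&(hsv[...,2]>80)
    k,l,st,ce=cv2.connectedComponentsWithStats(m.astype(np.uint8)); print(n,st[1:].tolist(),ce[1:].round(1).tolist())
    i=1+np.argmax(st[1:,4]); obs[n]=ce[i]
print(obs)
f=least_squares(lambda X:np.concatenate([np.array(proj(n,X))-obs[n] for n in obs]),[470,400,92]); print('ball tri',f.x.round(1),f.fun.round(1))
# head, orange, caps
for nm,u,v,z in [('green dot',469/1.5625,274/1.5625,314),('orange cap',457/1.5625,307/1.5625,240),('white cap',458/1.5625,258/1.5625,240)]:
    p=unproj_z('top',u,v,z); print(nm,p.round(1),np.degrees(np.arctan2(p[1]-21,p[0]-558.5)).round(1),np.hypot(p[1]-21,p[0]-558.5).round(1))
for nm,u,v,z in [('green',367/1.5625,307/1.5625,314),('white cap',397/1.5625,342/1.5625,240)]:
    p=unproj_z('scene',u,v,z); print(nm,p.round(1),np.degrees(np.arctan2(p[1]-21,p[0]-558.5)).round(1),np.hypot(p[1]-21,p[0]-558.5).round(1))
for nm,u,v in [('pink',191.6,200.8),('teal1',125,199),('teal2',177,247),('bottle',385,212),]: print(nm,unproj_z('top',u,v,0).round(0))
R0=Ro.from_quat([-2.05445823e-01,9.78668490e-01,0,0])
ph=np.radians(87.2); th=np.radians(40); r=np.array([np.cos(ph),np.sin(ph),0]); t=np.array([-np.sin(ph),np.cos(ph),0])
z=-(np.sin(th)*r+np.cos(th)*np.array([0,0,1])); x=np.cross(t,z); R=Ro.from_matrix(np.stack([x,t,z],1))
print('total rv',(R*R0.inv()).as_rotvec(degrees=True).round(1)); print('tgt quat',R.as_quat())
```

```text
top [[142, 211, 9, 10, 70]] [[146.0, 215.5]]
scene [[291, 130, 8, 9, 54], [275, 154, 25, 18, 157]] [[294.4, 134.2], [285.2, 161.9]]
{'top': array([146.04285714, 215.52857143]), 'scene': array([285.17834395, 161.92356688])}
ball tri [469.9 425.6 -67.4] [ 5.5  6.3  9.1 -2.4]
green dot [555.3 -73.4 314. ] -92.0 94.5
orange cap [508.2 -57.8 240. ] -122.6 93.5
white cap [601.8 -62.6 240. ] -62.6 94.1
green [555.8 -76.9 314. ] -91.6 97.9
white cap [607.4 -68.  240. ] -61.2 101.6
pink [535. 271.   0.]
teal1 [545. 503.   0.]
teal2 [376. 319.   0.]
bottle [ 486. -404.    0.]
total rv [-34.6  23.8  60.8]
tgt quat [-0.6480304   0.68049895 -0.23586378 -0.24768136]
```

>>> play_rows(motion=[45,1,2,5,0,0,4,45,3,6,9,0,0,8,45,6,11,13,0,0,12,45,9,16,16,0,0,16,45,12,21,19,0,0,20])

```text
clock: 1.82
position: [365.3, -371.6, 416.0]
ee_rot: [-0.373, 0.928, -0.0, 0.0]
contact_force: [0.8, -0.6, 0.3]
gripper_width: 38.6
```

>>> play_rows(motion=[45,3,5,1,0,0,4,45,6,10,2,0,0,8,45,8.5,15.5,2,0,0,12,45,11,21,2,0,0,16,45,13,26,2,0,0,20])

```text
clock: 2.45
position: [495.3, -111.1, 434.9]
ee_rot: [-0.529, 0.849, -0.0, 0.0]
contact_force: [0.6, -0.5, 0.1]
gripper_width: 38.3
```

>>> play_rows(motion=[45,2,5.5,0,0,0,4,45,4,11,0,0,0,8,45,5.5,16.5,0,0,0,12,45,6.5,22,0,0,0,16,45,7,27,0,0,0,20])

```text
clock: 3.08
position: [564.9, 158.9, 434.5]
ee_rot: [-0.668, 0.744, 0.0, -0.0]
contact_force: [1.2, -0.4, 1.0]
gripper_width: 38.3
```

```bash
cat > tgt.py <<'E'
from h import *
from scipy.spatial.transform import Rotation as Ro
def pose(ph,th=40,pull=0,back=0,c=(558.5,21),up=0):
    p=np.radians(ph); t=np.radians(th); r=np.array([np.cos(p),np.sin(p),0]); tg=np.array([-np.sin(p),np.cos(p),0]); k=np.array([0,0,1.])
    a=-(np.sin(t)*r+np.cos(t)*k); s=np.radians(35)
    eye=np.array([*c,0])+143*r+109*k+pull*(np.sin(s)*r+np.cos(s)*k)
    R=Ro.from_matrix(np.stack([np.cross(tg,a),tg,a],1))
    return eye+a*(18.7-back-up),R
E
python3 - <<'E'
from tgt import *
Rc=Ro.from_rotvec([0,0,60],degrees=True)*Ro.from_quat([-2.05445823e-01,9.78668490e-01,0,0]); pc=np.array([571.3,167.8,441.3])
for b in(130,60,0):
    p,R=pose(87.6,back=b); print(b,p.round(1),((p-pc)/10).round(2),(R*Rc.inv()).as_rotvec(degrees=True).round(2))
print(arm.read_state()['position'].round(1),arm.read_state()['joints'].round(2))
E
```

```text
130 [567.5 235.4 194.3] [ -0.38   6.76 -24.7 ] [-39.89   3.03   3.73]
60 [565.6 190.4 140.6] [ -0.57   2.26 -30.07] [-39.89   3.03   3.73]
0 [564.  151.9  94.7] [ -0.73  -1.59 -34.66] [-39.89   3.03   3.73]
[564.9 158.9 434.5] [ 0.55  0.26  0.32 -0.   -1.63 -0.66]
```

>>> play_rows(motion=[45,0,4,-2,-8,0.6,0.7,45,0,8,-4,-16,1.2,1.5,45,0,12,-6,-24,1.8,2.2,45,0,14,-9,-32,2.4,3,45,-0.4,14,-12,-39.9,3,3.7])

```text
clock: 3.7
position: [560.7, 299.0, 313.0]
ee_rot: [-0.651, 0.677, -0.239, -0.248]
contact_force: [-0.0, -0.2, -0.9]
gripper_width: 38.5
```

>>> play_rows(motion=[45,0,-1.3,-4,0,0,0,45,0,-3.5,-7.5,0,0,0,45,0,-5.5,-10.5,0,0,0,45,0,-7.2,-12.7,0,0,0,45,0,-7.2,-12.7,0,0,0])

```text
clock: 4.32
position: [560.1, 223.4, 186.5]
ee_rot: [-0.65, 0.678, -0.237, -0.249]
contact_force: [0.5, 1.0, 0.1]
gripper_width: 38.3
```

Run:
```python
from h import *
s=arm.read_state(); print(s['position'].round(1),s['ee_rot'].round(4),s['joints'].round(2))
for n in('scene','top'):
    im,d=arm.get_image(n); np.savez(f'{n}1.npz',im=im,d=d)
a=np.load('top1.npz')['im'][110:260,150:340,::-1]; b=np.load('scene1.npz')['im'][100:250,190:380,::-1]
cv2.imwrite('pics/c1.png',np.vstack([cv2.resize(x,(760,600)) for x in(a,b)])[::1][:1200]) 
cv2.imwrite('pics/c1.png',np.hstack([cv2.resize(x,(400,316),interpolation=cv2.INTER_CUBIC) for x in(a,b)]))
```

```text
[560.1 223.4 186.5] [-0.6497  0.6781 -0.2368 -0.2489] [ 0.84  0.6  -0.08  0.42 -1.48 -1.05]
```

View pics/c1.png

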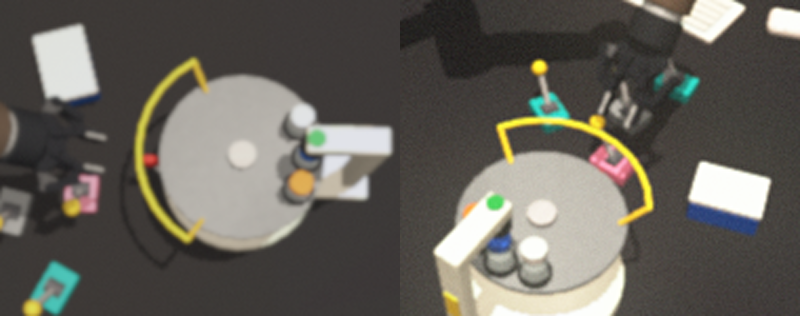

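Run:
```python
from tgt import *
s=arm.read_state(); p=s['position'];R=Ro.from_quat(s['ee_rot']).as_matrix()
im=np.load('top1.npz')['im'][:,:,::-1].copy()
x0,y0=170,150; S=7
c=cv2.resize(im[y0:y0+80,x0:x0+105],None,fx=S,fy=S,interpolation=cv2.INTER_CUBIC)
def dot(X,col):
    u,v=proj('top',X); cv2.circle(c,(int((u-x0+.5)*S),int((v-y0+.5)*S)),4,col,-1)
for k in(-19,19): dot(p+R@[0,k,-6],(0,255,0))
for a in range(-60,61,10):
    t=np.radians(87.6+a); dot([558.5+148*np.cos(t),21+148*np.sin(t),215],(255,0,255))
for ph in(87.6,):
    t=np.radians(ph)
    for b in(-10,0,10,18):
        dot([558.5+(143+.574*b)*np.cos(t),21+(143+.574*b)*np.sin(t),109+.819*b],(255,255,0))
cv2.imwrite('pics/d1.png',c)
q,RT=pose(87.6,back=0); print((q-p).round(1),(RT*Ro.from_matrix(R).inv()).as_rotvec(degrees=True).round(2))
q,RT=pose(87.6,back=50); print((q-p).round(1))
```

```text
[  2.5 -73.7 -94. ] [-0.03  0.13 -0.01]
[  3.9 -41.6 -55.7]
```

View pics/d1.png

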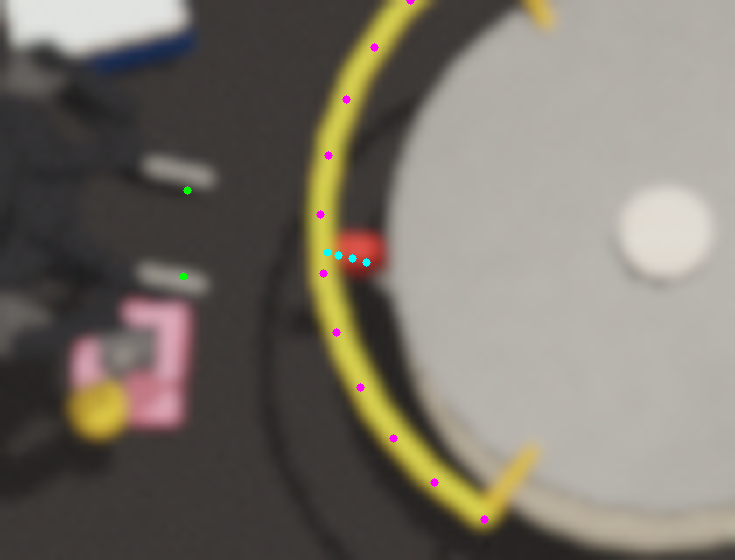

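>>> play_rows(motion=[45,0,0,0,0,0,0,45,0,0,0,0,0,0])

```text
clock: 4.68
position: [561.1, 225.8, 188.5]
ee_rot: [-0.65, 0.679, -0.237, -0.246]
contact_force: [-0.9, -0.2, 0.2]
gripper_width: 38.5
```

Run:
```python
from tgt import *
s=arm.read_state(); p=s['position'];R=Ro.from_quat(s['ee_rot'])
for b in (50,0,-2):
    q,RT=pose(86.8,back=b); print(((q-p)/10).round(2),(RT*R.inv()).as_rotvec(degrees=True).round(2))
```

```text
[ 0.65 -4.19 -5.55] [-0.07  0.12 -0.82]
[ 0.47 -7.4  -9.38] [-0.07  0.12 -0.82]
[ 0.46 -7.53 -9.54] [-0.07  0.12 -0.82]
```

>>> play_rows(motion=[45,0.6,-2,-2.8,0,0,-0.8,45,0.6,-4.2,-5.5,0,0,-0.8,45,0.6,-5.4,-7,0,0,-0.8,45,0.5,-6.5,-8.3,0,0,-0.8,45,0.5,-7.3,-9.3,0,0,-0.8])

```text
clock: 5.3
position: [565.9, 151.7, 94.5]
ee_rot: [-0.646, 0.683, -0.235, -0.248]
contact_force: [0.5, 0.4, 0.1]
gripper_width: 38.6
```

>>> play_rows(motion=[40,0,0,0,0,0,0,35,0,0,0,0,0,0])

```text
clock: 5.55
position: [566.3, 152.5, 95.3]
ee_rot: [-0.646, 0.683, -0.235, -0.248]
contact_force: [0.0, -0.4, -0.5]
gripper_width: 29.6
```

Run:
```python
from tgt import *
s=arm.read_state(); p=s['position'];R=Ro.from_quat(s['ee_rot']);q,RT=pose(86.8); print(p.round(1),((q-p)).round(2),(RT*R.inv()).as_rotvec(degrees=True).round(2),s['contact_force'])
for n in('scene','top'):
    im,d=arm.get_image(n); np.savez(f'{n}2.npz',im=im,d=d)
a=np.load('top2.npz')['im'][150:230,170:275,::-1]; b=np.load('scene2.npz')['im'][120:220,240:371,::-1]
cv2.imwrite('pics/c2.png',np.hstack([cv2.resize(x,(400,305),interpolation=cv2.INTER_CUBIC) for x in(a,b)]))
```

```text
[566.3 152.5  95.3] [-0.5  -0.74 -0.6 ] [-0.04  0.11 -0.02] [ 0.03088776 -0.3581921  -0.48861734]
```

View pics/c2.png

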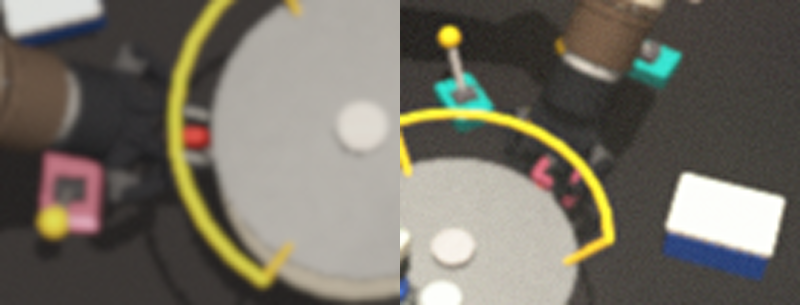

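The top crop shows the red ring centred between the two finger tips, tips at crop rows 113 and 158 and the ring at 137. I'll close gradually and watch the force.

>>> play_rows(motion=[25,0,0,0,0,0,0,19,0,0,0,0,0,0,16,0,0,0,0,0,0])

```text
clock: 6.02
position: [565.8, 152.0, 94.8]
ee_rot: [-0.645, 0.683, -0.235, -0.248]
contact_force: [-0.6, -0.3, 0.9]
gripper_width: 13.7
```

>>> play_rows(motion=[14,0,0,0,0,0,0,12,0,0,0,0,0,0])

```text
clock: 6.28
position: [565.8, 151.9, 94.7]
ee_rot: [-0.645, 0.683, -0.235, -0.248]
contact_force: [-0.6, 0.1, 0.7]
gripper_width: 10.2
```

>>> play_rows(motion=[8,0,0,0,0,0,0,0,0,0,0,0,0,0,0,0,0,0,0,0,0])

```text
clock: 6.65
position: [566.1, 151.9, 94.8]
ee_rot: [-0.646, 0.683, -0.235, -0.248]
contact_force: [1.7, -1.4, 0.3]
gripper_width: 9.5
```

>>> play_rows(motion=[0,0.01,0.19,0.27,0,0,0,0,0.02,0.38,0.54,0,0,0,0,0.03,0.57,0.8,0,0,0,0,0.04,0.76,1.08,0,0,0,0,0.04,0.76,1.08,0,0,0])

```text
clock: 7.28
position: [565.7, 158.3, 103.8]
ee_rot: [-0.645, 0.683, -0.234, -0.249]
contact_force: [4.8, -6.1, -8.1]
gripper_width: 9.2
```

Run:
```python
import numpy as np
v=np.array([7.9,139.7]); prev=v; 
for a in range(3,34,3):
    t=np.radians(a); w=np.array([v[0]*np.cos(t)-v[1]*np.sin(t),v[0]*np.sin(t)+v[1]*np.cos(t)]); print(a,((w-v)/10).round(2))
```

```text
3 [-0.73  0.02]
6 [-1.46  0.01]
9 [-2.2  -0.05]
12 [-2.92 -0.14]
15 [-3.64 -0.27]
18 [-4.36 -0.44]
21 [-5.06 -0.64]
24 [-5.75 -0.89]
27 [-6.43 -1.16]
30 [-7.09 -1.48]
33 [-7.74 -1.82]
```

>>> play_rows(motion=[0,0,0.08,0.11,0,0,0,0,0,0.08,0.11,0,0,0])

```text
clock: 7.52
position: [565.6, 158.9, 104.7]
ee_rot: [-0.645, 0.683, -0.234, -0.25]
contact_force: [4.4, -6.8, -8.4]
gripper_width: 9.4
```

>>> play_rows(motion=[0,-0.37,0.01,0,0,0,1.5,0,-0.73,0.02,0,0,0,3,0,-1.1,0.02,0,0,0,4.5,0,-1.46,0.01,0,0,0,6])

```text
clock: 8.02
position: [551.0, 158.9, 104.9]
ee_rot: [0.681, -0.648, 0.247, 0.237]
contact_force: [5.4, -6.7, -8.3]
gripper_width: 9.6
```

>>> play_rows(motion=[0,-0.74,-0.06,0,0,0,3,0,-1.46,-0.15,0,0,0,6,0,-2.18,-0.28,0,0,0,9,0,-2.9,-0.45,0,0,0,12,0,-3.6,-0.65,0,0,0,15])

```text
clock: 8.65
position: [515.1, 152.5, 105.7]
ee_rot: [0.76, -0.553, 0.276, 0.202]
contact_force: [8.1, -7.8, -6.8]
gripper_width: 9.4
```

>>> play_rows(motion=[0,-0.69,-0.25,0,0,0,3,0,-1.37,-0.52,0,0,0,6,0,-2.03,-0.84,0,0,0,9,0,-2.03,-0.84,0,0,0,9,0,-2.03,-0.84,0,0,0,9])

```text
clock: 9.28
position: [495.1, 144.3, 106.2]
ee_rot: [0.8, -0.493, 0.291, 0.18]
contact_force: [8.4, -5.7, -6.6]
gripper_width: 9.0
```

Run:
```python
from tgt import *
s=arm.read_state(); p=s['position'];R=Ro.from_quat(s['ee_rot']); print(p.round(1),s['contact_force'].round(1),s['wrist_torque'].round(2)); print(np.degrees(np.arctan2(p[1]-21,p[0]-558.5)))
for n in('scene','top'):
    im,d=arm.get_image(n); np.savez(f'{n}3.npz',im=im,d=d)
a=np.load('top3.npz')['im'][150:230,170:335,::-1]; b=np.load('scene3.npz')['im'][120:250,200:371,::-1]
cv2.imwrite('pics/c3.png',np.vstack([cv2.resize(a,(600,291),interpolation=cv2.INTER_CUBIC),cv2.resize(b[:80],(600,281),interpolation=cv2.INTER_CUBIC)]))
import fit; fit.fit('3',117,names=('top','scene'))
```

```text
[495.1 144.3 106.2] [ 8.4 -5.7 -6.6] [ 1.   -0.89  1.63]
117.22665329688871
top bow fixed r [560.4  20.9] 239 ang ends 57.4 177.9 mid 117.6
top deck [558.   21.4] [554.3  19.4 127.2] 81 cost 473.0
scene bow fixed r [558.6  21.8] 281 ang ends 57.0 178.3 mid 117.6
scene deck [557.6  22.4] [557.5  23.1 120.2] 85 cost 530.0
```

View pics/c3.png

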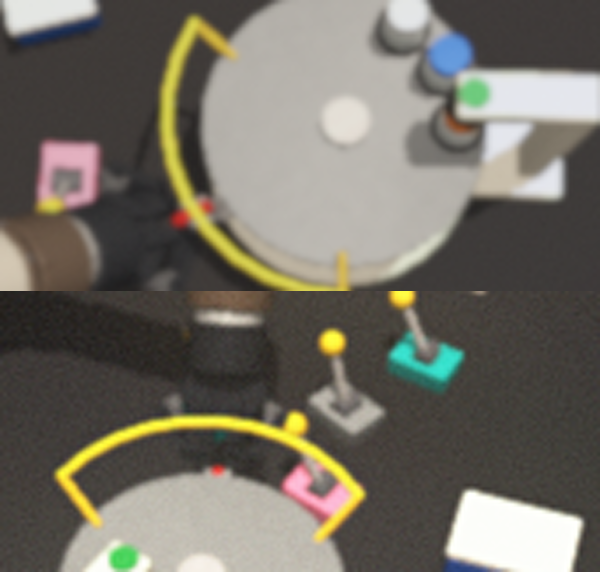

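>>> play_rows(motion=[0,0.05,-0.1,-0.16,0,0,0,0,0.1,-0.21,-0.33,0,0,0,0,0.16,-0.31,-0.49,0,0,0,0,0.16,-0.31,-0.49,0,0,0])

```text
clock: 9.88
position: [496.9, 141.4, 101.3]
ee_rot: [0.8, -0.493, 0.291, 0.18]
contact_force: [7.8, -6.3, -5.7]
gripper_width: 9.2
```

>>> play_rows(motion=[0,0.05,-0.1,-0.16,0,0,0,0,0.08,-0.16,-0.25,0,0,0,0,0.08,-0.16,-0.25,0,0,0])

```text
clock: 10.25
position: [497.8, 140.0, 99.0]
ee_rot: [0.8, -0.493, 0.291, 0.18]
contact_force: [7.1, -4.5, -5.7]
gripper_width: 9.2
```

>>> play_rows(motion=[0,0.05,-0.1,-0.16,0,0,0,0,0.1,-0.2,-0.33,0,0,0,0,0.1,-0.2,-0.33,0,0,0])

```text
clock: 10.62
position: [498.9, 138.1, 95.9]
ee_rot: [0.8, -0.493, 0.292, 0.18]
contact_force: [5.4, -3.7, -4.3]
gripper_width: 9.4
```

>>> play_rows(motion=[14,0,0,0,0,0,0,20,0,0,0,0,0,0,30,0,0,0,0,0,0,40,0,0,0,0,0,0,40,0,0,0,0,0,0])

```text
clock: 11.25
position: [498.7, 138.9, 96.0]
ee_rot: [0.8, -0.493, 0.292, 0.179]
contact_force: [-0.1, 0.7, 0.1]
gripper_width: 33.9
```

Run:
```python
from tgt import *
for n in('scene','top'):
    im,d=arm.get_image(n); np.savez(f'{n}4.npz',im=im,d=d)
a=np.load('top4.npz')['im'][150:230,170:335,::-1]; b=np.load('scene4.npz')['im'][120:250,200:371,::-1]
cv2.imwrite('pics/c4.png',np.vstack([cv2.resize(a,(600,291),interpolation=cv2.INTER_CUBIC),cv2.resize(b[:80],(600,281),interpolation=cv2.INTER_CUBIC)]))
import fit; fit.fit('4',117,names=('top','scene'))
```

```text
top bow fixed r [560.5  20.9] 239 ang ends 57.4 177.9 mid 117.6
top deck [558.2  21.2] [554.5  19.2 127. ] 81 cost 466.0
scene bow fixed r [558.6  21.8] 291 ang ends 57.0 178.2 mid 117.6
scene deck [557.8  21.1] [557.6  22.3 120.1] 84 cost 508.0
```

View pics/c4.png

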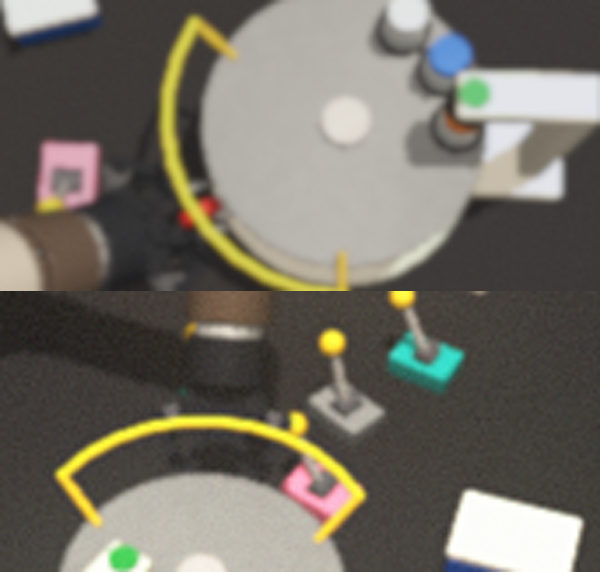

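>>> play_rows(motion=[40,-0.6,1.1,1.5,0,0,0,40,-1.5,2.9,3.8,0,0,0,40,-2.6,5.1,6.9,0,0,0,40,-3.8,7.4,10,0,0,0,40,-4.4,8.6,14,0,0,0])

```text
clock: 11.98
position: [453.9, 225.6, 236.6]
ee_rot: [0.801, -0.492, 0.291, 0.18]
contact_force: [0.7, 1.2, 0.0]
gripper_width: 33.7
```

>>> play_rows(motion=[40,0,0,4,0,0,0,20,0,0,7,0,0,0,0,0,0,7,0,0,0])

```text
clock: 12.35
position: [455.0, 225.6, 307.9]
ee_rot: [0.8, -0.493, 0.292, 0.176]
contact_force: [0.3, 0.5, 0.0]
gripper_width: 0.9
```

Run:
```python
from tgt import *
s=arm.read_state(); print(s['position'].round(1),s['contact_force'].round(1),s['joints'].round(2))
for n in('scene','top'):
    im,d=arm.get_image(n); np.savez(f'{n}5.npz',im=im,d=d)
a=np.load('top5.npz')['im'][130:260,110:320,::-1]; b=np.load('scene5.npz')['im'][110:250,200:371,::-1]
cv2.imwrite('pics/c5.png',cv2.resize(a,None,fx=3.7,fy=3.7,interpolation=cv2.INTER_CUBIC)); cv2.imwrite('pics/s5.png',cv2.resize(b,None,fx=4,fy=4,interpolation=cv2.INTER_CUBIC))
import fit; fit.fit('5',117,names=('top','scene'))
for tag,cen in(('0',86.8),('5',117.1)):
    im=np.load(f'top{tag}.npz')['im'];hsv=cv2.cvtColor(im,cv2.COLOR_RGB2HSV)
    m=((hsv[...,0]<8)|(hsv[...,0]>172))&(hsv[...,1]>110); m[:,:195]=0;m[:,250:]=0;m[:160]=0;m[235:]=0
    q=np.array([unproj_z('top',u,v,118) for v,u in np.argwhere(m)])[:,:2]-[558.5,21]
    print(tag,len(q),'r',np.hypot(*q.T).min().round(1),np.hypot(*q.T).mean().round(1),np.hypot(*q.T).max().round(1),'ang',np.degrees(np.arctan2(q[:,1],q[:,0])).mean().round(1))
```

```text
[455.  225.6 307.9] [0.3 0.5 0. ] [ 1.07  0.23 -0.39  0.56 -1.42 -0.83]
top bow fixed r [560.5  20.9] 240 ang ends 57.4 177.9 mid 117.6
top deck [557.7  21.6] [554.2  19.5 127.2] 81 cost 476.0
scene bow fixed r [558.4  21.6] 215 ang ends 57.0 178.2 mid 117.6
scene deck [557.8  21.2] [557.6  22.2 120.2] 85 cost 511.0
0 37 r 129.0 137.9 145.9 ang 87.2
5 32 r 126.3 143.3 163.3 ang 116.8
```

View pics/c5.png

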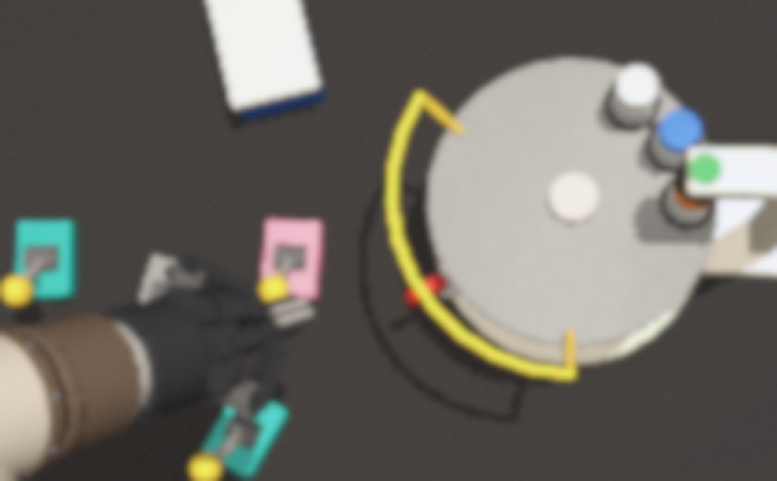

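View pics/s5.png

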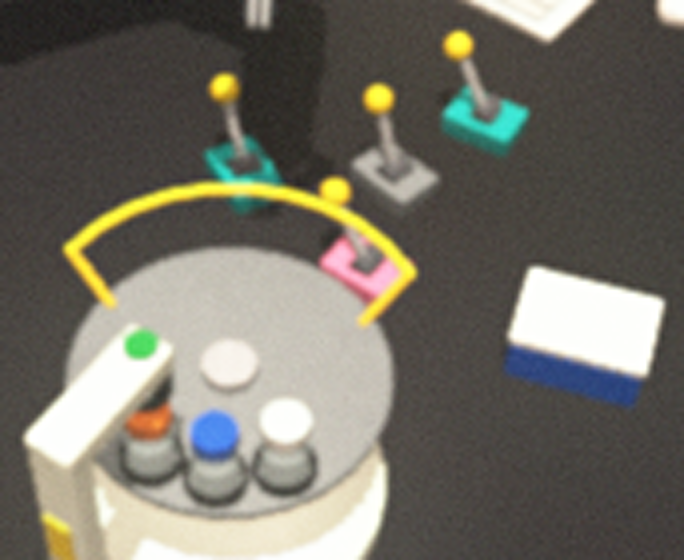

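Run:
```python
from tgt import *
for tag,ph in(('0',87.2),('5',117.0)):
    im=np.load(f'top{tag}.npz')['im'];hsv=cv2.cvtColor(im,cv2.COLOR_RGB2HSV)
    m=((hsv[...,0]<10)|(hsv[...,0]>170))&(hsv[...,1]>100); m[:,:195]=0;m[:,250:]=0;m[:160]=0;m[235:]=0
    t=np.radians(ph); r=np.array([np.cos(t),np.sin(t)])
    o=np.array(proj('top',[558.5+143*r[0],21+143*r[1],109])); o2=np.array(proj('top',[558.5+160*r[0],21+160*r[1],109])); e=(o2-o)/np.linalg.norm(o2-o)
    q=(np.argwhere(m)[:,::-1]-o)@e; print(tag,'obs radial px',q.min().round(1),q.max().round(1))
    for pull in(0,4,9):
        P=[]
        for a in np.radians(np.arange(0,360,10)):
            dr,dz=18*np.cos(a)+.574*pull,18*np.sin(a)+.819*pull
            P.append((np.array(proj('top',[558.5+(143+dr)*r[0],21+(143+dr)*r[1],109+dz]))-o)@e)
        print('  model',pull,np.min(P).round(1),np.max(P).round(1))
# lever
obs={}
for n,b,tag in (('top',(146,215.5),'0'),('scene',(294.4,134.2),'5')):
    im=np.load(n+tag+'.npz')['im']; hsv=cv2.cvtColor(im,cv2.COLOR_RGB2HSV); V,U=np.mgrid[:384,:512]
    m=(abs(U-b[0])<9)&(abs(V-b[1])<9)&(hsv[...,0]>18)&(hsv[...,0]<36)&(hsv[...,1]>110)&(hsv[...,2]>80)
    vu=np.argwhere(m); obs[n]=vu.mean(0)[::-1]; print(n,len(vu),vu.min(0),vu.max(0))
from scipy.optimize import least_squares
f=least_squares(lambda X:np.concatenate([np.array(proj(n,X))-obs[n] for n in obs]),[470,400,92]); print('ball tri',f.x.round(1),f.fun.round(1))
for n in obs: print(unproj_z(n,*obs[n],92).round(1))
```

```text
0 obs radial px -4.1 1.1
  model 0 -5.5 5.6
  model 4 -4.8 6.4
  model 9 -3.8 7.4
5 obs radial px -5.7 6.4
  model 0 -5.6 5.6
  model 4 -4.9 6.4
  model 9 -4.0 7.3
top 70 [211 142] [220 150]
scene 61 [130 290] [138 298]
ball tri [473.6 401.7  98.6] [ 0.2  0.3  0.4 -0.1]
[475.3 404.2  92. ]
[469.6 406.4  92. ]
```

Run:
```python
from tgt import *
s=arm.read_state(); p=s['position'];R=Ro.from_quat(s['ee_rot'])
for ya in(165,255):
    t=np.radians(ya); y=np.array([np.cos(t),np.sin(t),0]); z=np.array([0,0,-1.]); T=Ro.from_matrix(np.stack([np.cross(y,z),y,z],1))
    print(ya,(T*R.inv()).as_rotvec(degrees=True).round(1))
print(((np.array([419,413,180])-p)/10).round(2))
```

```text
165 [ 40.6   4.2 -40. ]
255 [26.  31.9 46.2]
[ -3.53  18.86 -12.54]
```

>>> play_rows(motion=[0,-0.7,4,1,7.1,0.7,-7,0,-1.4,8,1,14.2,1.5,-14,0,-2.1,12,1,21.3,2.2,-21,0,-2.8,16,0,28.4,2.9,-28,0,-3.5,18.8,-2,35,3.6,-34.5])

```text
clock: 13.08
position: [419.6, 414.5, 284.4]
ee_rot: [-0.644, 0.764, -0.041, -0.025]
contact_force: [0.3, -0.5, -0.3]
gripper_width: -0.2
```

```bash
cat > rem.py <<'E'
from tgt import *
s=arm.read_state(); p=s['position'];R=Ro.from_quat(s['ee_rot'])
t=np.radians(165); y=np.array([np.cos(t),np.sin(t),0]); z=np.array([0,0,-1.]); T=Ro.from_matrix(np.stack([np.cross(y,z),y,z],1))
print((T*R.inv()).as_rotvec(degrees=True).round(1),p.round(1),((np.array([419,413,180])-p)/10).round(2))
E
python3 rem.py
```

```text
[ 5.5  0.5 -5.3] [419.6 414.5 284.4] [ -0.06  -0.15 -10.44]
```

>>> play_rows(motion=[0,0,0,-3,5.5,0.5,-5.3,0,0,0,-7,5.5,0.5,-5.3,0,0,0,-11,5.5,0.5,-5.3,0,0,0,-11,5.5,0.5,-5.3])

```text
clock: 13.58
position: [418.0, 410.1, 171.3]
ee_rot: [-0.61, 0.793, -0.004, -0.005]
contact_force: [-0.9, -0.8, -0.1]
gripper_width: -0.1
```

```bash
python3 rem.py
python3 - <<'E'
from h import *
n='scene'; im,d=arm.get_image(n); np.savez(f'{n}6.npz',im=im,d=d)
cv2.imwrite('pics/s6.png',cv2.resize(im[80:220,200:371,::-1],None,fx=4,fy=4,interpolation=cv2.INTER_CUBIC))
n='top'; im,d=arm.get_image(n); np.savez(f'{n}6.npz',im=im,d=d)
cv2.imwrite('pics/t6.png',cv2.resize(im[150:280,90:260,::-1],None,fx=4,fy=4,interpolation=cv2.INTER_CUBIC))
E
```

```text
[ 0.7 -0.2 -0.2] [418.  410.1 171.3] [0.1  0.29 0.87]
```

View pics/s6.png

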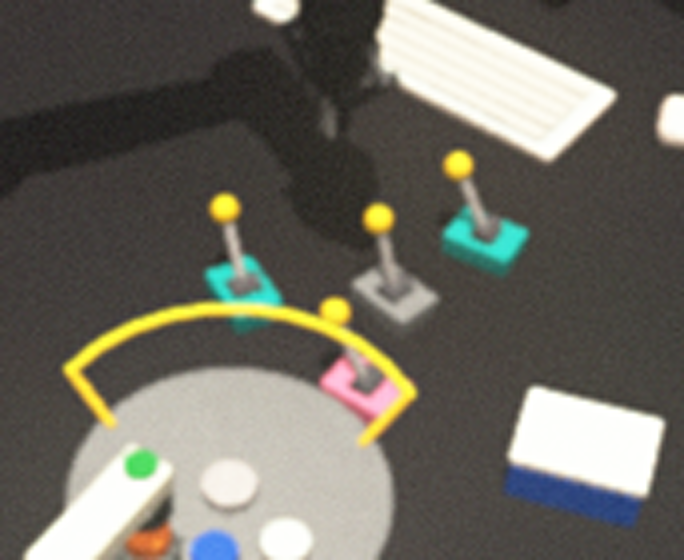

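View pics/t6.png

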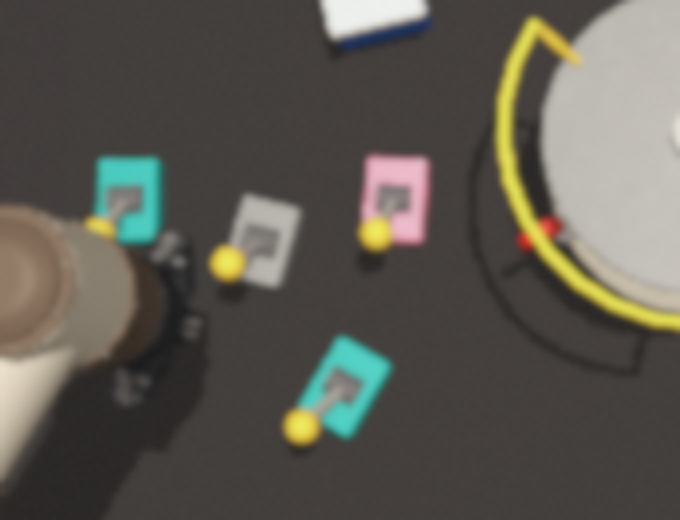

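>>> play_rows(motion=[0,0,0.3,-4,0.7,-0.2,0,0,0,0.3,-8,0.7,-0.2,0,0,0,0.3,-8.8,0.7,-0.2,0,0,0,0.3,-8.8,0.7,-0.2,0])

```text
clock: 14.18
position: [420.5, 416.8, 89.5]
ee_rot: [-0.61, 0.792, 0.002, 0.006]
contact_force: [-0.2, -0.2, 0.5]
gripper_width: 0.4
```

>>> play_rows(motion=[0,0.97,-0.26,0,0,0,0,0,1.93,-0.52,0,0,0,0,0,2.9,-0.78,0,0,0,0,0,3.86,-1.04,0,0,0,0,0,4.83,-1.3,0,0,0,0])

```text
clock: 14.8
position: [468.7, 402.6, 88.0]
ee_rot: [-0.61, 0.792, 0.002, 0.005]
contact_force: [-0.8, 0.9, 0.6]
gripper_width: 0.1
```

Run:
```python
from h import *
n='scene'; im,d=arm.get_image(n); np.savez(f'{n}7.npz',im=im,d=d)
cv2.imwrite('pics/s7.png',cv2.resize(im[80:200,230:371,::-1],None,fx=4,fy=4,interpolation=cv2.INTER_CUBIC))
```

```text
(no output)
```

View pics/s7.png

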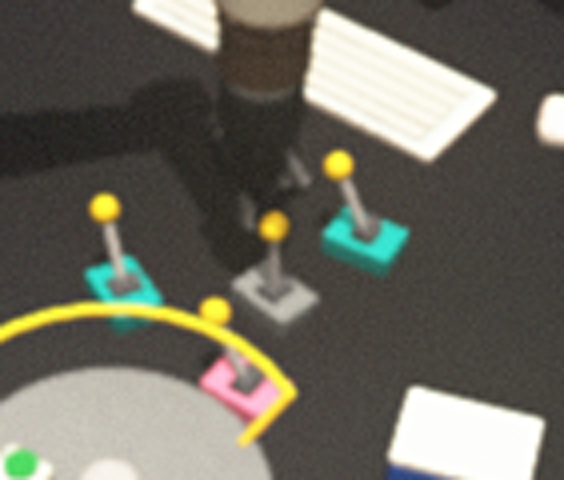

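>>> play_rows(motion=[0,0.9,-0.24,-0.2,0,0,0,0,1.8,-0.48,-0.4,0,0,0,0,2.6,-0.7,-0.6,0,0,0,0,3.4,-0.91,-0.7,0,0,0,0,4.1,-1.1,-0.8,0,0,0])

```text
clock: 15.48
position: [509.3, 391.4, 79.5]
ee_rot: [-0.61, 0.792, 0.002, 0.005]
contact_force: [-0.7, 1.0, -0.7]
gripper_width: -0.3
```

>>> play_rows(motion=[0,0.2,-0.05,0,0,0,0,0,0.4,-0.1,0,0,0,0])

```text
clock: 15.72
position: [512.9, 390.6, 79.8]
ee_rot: [-0.61, 0.792, 0.002, 0.005]
contact_force: [-0.1, -0.3, -0.2]
gripper_width: -0.1
```

Keep pushing in small steps until the stop is felt.

>>> play_rows(motion=[0,0.2,-0.05,0,0,0,0,0,0.4,-0.1,0,0,0,0,0,0.4,-0.1,0,0,0,0])

```text
clock: 16.1
position: [514.2, 390.3, 79.7]
ee_rot: [-0.61, 0.792, 0.003, 0.003]
contact_force: [-9.3, 3.0, 2.4]
gripper_width: 0.4
```

Run:
```python
from h import *
for n,sl in(('scene',(slice(80,200),slice(230,371))),('top',(slice(150,270),slice(90,231)))):
    im,d=arm.get_image(n); np.savez(f'{n}8.npz',im=im,d=d)
    cv2.imwrite(f'pics/{n}8.png',cv2.resize(im[sl][:,:,::-1],None,fx=4,fy=4,interpolation=cv2.INTER_CUBIC))
```

```text
(no output)
```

View pics/scene8.png

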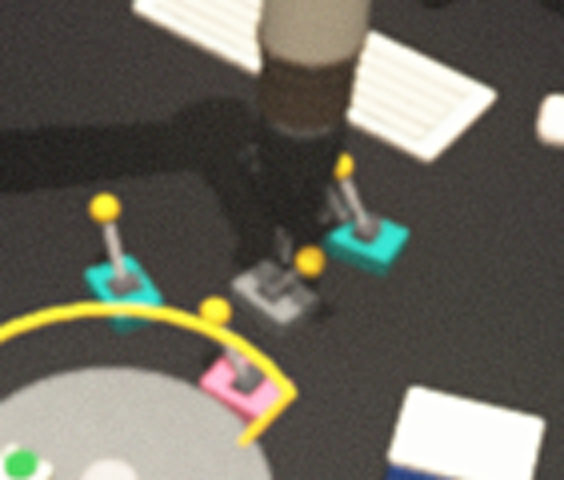

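The stop is felt at about 10 N, exactly where the geometry predicted, and the ball leans over to the other side at crop (310,262). I'll withdraw.

>>> play_rows(motion=[0,-1,0.27,0,0,0,0,0,-3,0.8,1,0,0,0,0,-5,1.3,4,0,0,0,0,-7,1.8,9,0,0,0,0,-9,1,14,0,0,0])

```text
clock: 16.82
position: [425.8, 400.4, 222.1]
ee_rot: [-0.611, 0.792, 0.002, 0.006]
contact_force: [-0.6, 0.4, 0.6]
gripper_width: -0.0
```

>>> play_rows(motion=[0,-1,-3,5,0,0,0,0,-2,-6,8,0,0,0,0,-3,-9,8,0,0,0,0,-3,-9,8,0,0,0,0,-3,-9,8,0,0,0])

```text
clock: 17.45
position: [396.8, 310.1, 300.5]
ee_rot: [-0.61, 0.792, 0.002, 0.006]
contact_force: [0.4, -0.5, -0.8]
gripper_width: -0.2
```

Run:
```python
from h import *
from scipy.optimize import least_squares
s=arm.read_state();print(s['position'].round(1),s['contact_force'].round(1),s['clock'])
obs={}
for n,sl in(('scene',(slice(80,300),slice(150,400))),('top',(slice(130,290),slice(90,340)))):
    im,d=arm.get_image(n); np.savez(f'{n}9.npz',im=im,d=d)
    cv2.imwrite(f'pics/{n}9.png',cv2.resize(im[sl][:,:,::-1],None,fx=2.7,fy=2.7,interpolation=cv2.INTER_CUBIC))
    u,v=proj(n,[539,381,92]); hsv=cv2.cvtColor(im,cv2.COLOR_RGB2HSV); V,U=np.mgrid[:384,:512]
    m=(abs(U-u)<9)&(abs(V-v)<9)&(hsv[...,0]>18)&(hsv[...,0]<36)&(hsv[...,1]>110)&(hsv[...,2]>80)
    vu=np.argwhere(m); obs[n]=vu.mean(0)[::-1]; print(n,(u,v),len(vu),obs[n])
f=least_squares(lambda X:np.concatenate([np.array(proj(n,X))-obs[n] for n in obs]),[539,381,92]); print('ball',f.x.round(1))
import fit; fit.fit('9',117)
```

```text
[396.8 310.1 300.5] [ 0.4 -0.5 -0.8] 17.45
scene (np.float64(307.33550326728783), np.float64(145.4866184559511)) 63 [306.98412698 144.79365079]
top (np.float64(153.7846630227778), np.float64(196.00519222060336)) 75 [152.88       195.50666667]
ball [538.9 382.1  95.4]
top bow fixed r [560.5  20.9] 239 ang ends 57.4 177.9 mid 117.6
top deck [557.8  21.5] [554.1  19.5 127.2] 81 cost 479.0
scene bow fixed r [558.3  21.5] 212 ang ends 57.0 178.1 mid 117.6
scene deck [557.9  21.2] [557.7  21.9 120.4] 85 cost 504.0
```

View pics/scene9.png

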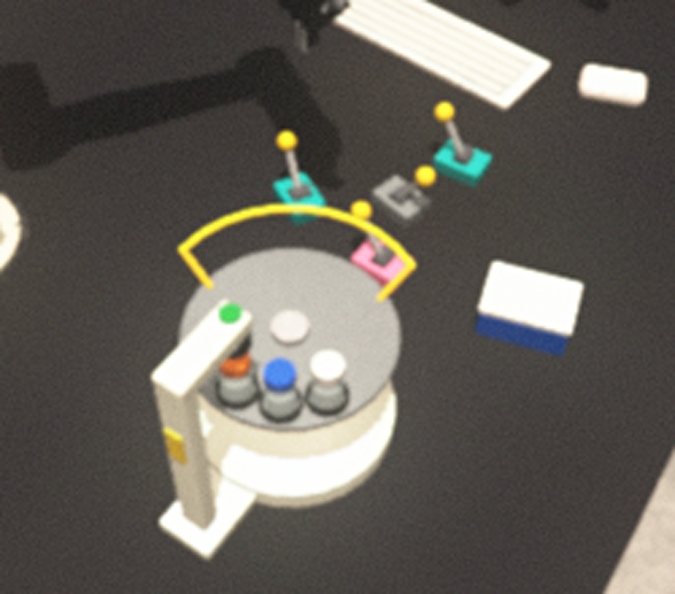

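View pics/top9.png

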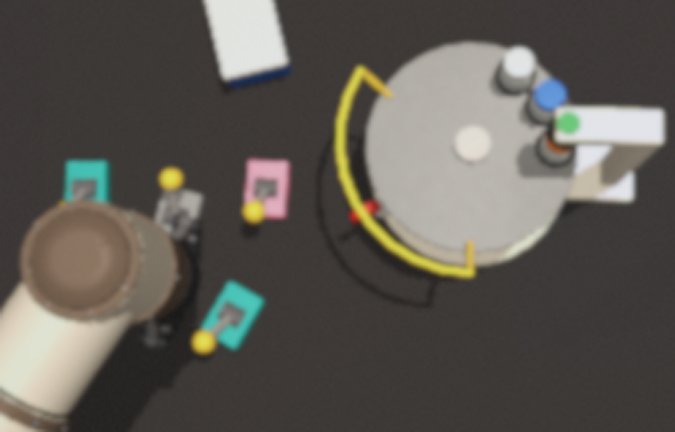

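The ball is at (539, 382, 95), against (539, 381, 92) predicted for fully over. The orange jar is under the head, the jars are upright, and the other levers, box and bottle are untouched.

```bash
python3 -c "
from bench import arm
print(arm.job_done())"
```

```text
the job is handed in; nothing more can be done
None
```

The job is done and handed in at about 17.5 s. I gripped the lock ring under the bow, pulled it about 12 mm and turned the deck one notch counter-clockwise. I lowered the ring into the notch, released it, then pushed the grey block's lever over with the closed fingers.

**What the last checks showed:**
- **Turn:** the bow turned 29.6° in the top view and 30.8° in the scene view, against 30°. The bow did not shift after I released the ring.
- **Orange jar:** it stands upright under the reading head.
- **Lock ring:** the spring force dropped smoothly while lowering, with no catching on the rim. The ring's inner edge in the top picture (−5.7 px) matches the model for fully home (−5.6 px). Its outer edge reads 0.8 px farther out than the model, which is near the limit of what I can resolve. I did not nudge the deck to test the lock.
- **Lever:** I felt about 10 N at the stop. The ball is at (539, 382, 95), against a predicted (539, 381, 92) for fully over.
- **Other things:** the white and blue jars stand upright, and the tip box and the look-alike levers appear unmoved. The wash bottle was outside the final close-up pictures, and the arm only passed high above that area early on.

One reading stayed unexplained: a sideways force of about 5 N on the gripper while the ring was pulled. It went to zero once I released the ring.

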